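Put the bow maker's bench things back in their rests

TASK

Tidy the bow maker's bench: put the open wooden pot, the glue bottle, the oilstone and the rosin block each into the wooden rest whose recess matches its foot in shape and size, upright, flat on the floor of the recess and lined up with it. Put the lid on the pot, but only after the pot stands in its rest. Set things down rather than dropping them, never tip the glue bottle over, and leave the glass spirit lamp where it is.

Things in the scene. Friction and masses are not known exactly. Their poses are not given: they have to be found in the camera images.
- pot: Open round turned-wood pot, 56 mm outside diameter, 44 mm inside, 42 mm high, 6 mm walls and bottom, about 0.11 kg. Goes into rest_large_round. Origin: centre of the underside, z up. Starts loose and upright anywhere among the rests.
- lid: Round wooden lid of the pot, with a knob. From below: spigot 30 mm diameter and 6 mm high, disc 56 mm diameter and 6 mm thick, upright knob 20 mm diameter and 24 mm high (top at 36 mm). The spigot goes inside the pot's mouth and the disc rests on the rim, so that the lid's origin is then 36 mm above the pot's. Origin: centre of the spigot's underside, z up. Starts standing on its spigot, loose, anywhere among the rests; about 0.04 kg.
- bottle: Small round amber glass glue bottle with a white dropper tip: body 32 mm diameter and 44 mm high, then neck and tip up to 65 mm; about 0.05 kg. Goes into rest_small_round. Origin: centre of the underside, z up. Starts loose and upright anywhere among the rests.
- stone: Grey oilstone, a rectangular slab 80 mm (x) by 32 mm (y) by 25 mm high, lighter upper half, about 0.15 kg. Goes into rest_long, its long side along the recess (either way round). Origin: centre of the underside, x along its length, z up. Starts loose and upright anywhere among the rests.
- rosin: Rosin block: square light wood block 42 by 42 mm, 22 mm high, with a smaller amber square of rosin (34 by 34 mm) on top up to 30 mm; about 0.06 kg. Goes into rest_square, sides parallel to the recess (any of the four ways). Origin: centre of the underside, x and y along its sides, z up. Starts loose and upright anywhere among the rests.
- rest_large_round: Wooden board 96 by 96 mm with a round recess of 72 mm diameter, for the pot; fixed to the bench, 10 mm high, sunk 6 mm deep so its grey felt floor is 4 mm above the bench. Origin: centre of the underside, z up.
- rest_small_round: Wooden board 70 by 70 mm with a round recess of 48 mm diameter, for the bottle; fixed to the bench, 10 mm high, sunk 6 mm deep so its grey felt floor is 4 mm above the bench. Origin: centre of the underside, z up.
- rest_long: Wooden board 114 by 66 mm with a rectangular recess 96 mm (x) by 48 mm (y), for the oilstone; fixed to the bench, 10 mm high, sunk 6 mm deep so its grey felt floor is 4 mm above the bench. Origin: centre of the underside, z up, x along the recess's length.
- rest_square: Wooden board 80 by 80 mm with a square recess 56 by 56 mm, for the rosin block; fixed to the bench, 10 mm high, sunk 6 mm deep so its grey felt floor is 4 mm above the bench. Origin: centre of the underside, z up, x and y along the sides.
- lamp: Small glass spirit lamp with a glass cap, 60 mm diameter, 82 mm high, loose, standing at the far left or far right end of the work; not to be moved. Origin: centre of the underside, z up.
There are look-alikes about, which are no part of the job. What is shaped like the rosin but blue, purple or red is not meant.

How it is judged:
On the way, in this order (a step that is already met when the one before it is completed fails the run):
1. the pot stands released in the large round rest, its lid not yet on (horizontal distance between pot and rest_large_round below 0.012 m and z of pot in the frame of rest_large_round between 0.002 and 0.007 m and angle between pot's own z axis and vertical below 0.08 rad and linear speed of pot below 0.02 m/s and contact force between the fingers and pot below 0.05 N and horizontal distance between lid and pot above 0.06 m), for 0.2 s.
2. the lid is on the pot, the pot still in its rest (horizontal distance between pot and rest_large_round below 0.012 m and z of pot in the frame of rest_large_round between 0.002 and 0.007 m and angle between each of pot, lid's own z axis and vertical below 0.08 rad and linear speed of each of pot, lid below 0.02 m/s and contact force between the fingers and pot below 0.05 N and horizontal distance between lid and pot below 0.011 m and z of lid in the frame of pot between 0.033 and 0.039 m and contact force between the fingers and lid below 0.05 N), for 0.2 s.
At the end, for the whole second after the job is handed in: The four things sit flat in their matching recesses (centres within 12 mm, 2 to 7 mm above the rest's underside, tilt < 0.08 rad; stone aligned within 0.25, rosin within 0.3 rad); lid on pot (within 11 mm of axis, origin 33 to 39 mm above pot's, tilt < 0.08); all released, at rest (all of step 2 and horizontal distance between bottle and rest_small_round below 0.012 m and z of bottle in the frame of rest_small_round between 0.002 and 0.007 m and angle between each of bottle, stone, rosin's own z axis and vertical below 0.08 rad and linear speed of each of bottle, stone, rosin below 0.02 m/s and contact force between the fingers and bottle below 0.05 N and horizontal distance between stone and rest_long below 0.012 m and z of stone in the frame of rest_long between 0.002 and 0.007 m and contact force between the fingers and stone below 0.05 N and angle between the x axis of stone and the x axis of rest_long, either way round below 0.25 rad and horizontal distance between rosin and rest_square below 0.012 m and z of rosin in the frame of rest_square between 0.002 and 0.007 m and contact force between the fingers and rosin below 0.05 N and (angle between the x axis of rosin and the x axis of rest_square, either way round below 0.3 rad or angle between the x axis of rosin and the y axis of rest_square, either way round below 0.3 rad)); the robot touches nothing.
It fails at once if the glue bottle tips over (more than 0.6 rad) (angle between bottle's own z axis and vertical above 0.6 rad).
It fails at once if the spirit lamp is moved more than 25 mm or tipped (distance of lamp from where it was at the start of the episode above 0.025 m or angle between lamp's own z axis and vertical above 0.4 rad).
It fails at once if a thing is dropped (falling freely, faster than 0.35 m/s, above 30 mm, the lid above 70 mm) ((height (world z) of pot above 0.03 m and contact force between the fingers and pot below 0.05 N and linear speed of pot above 0.35 m/s) or (height (world z) of bottle above 0.03 m and contact force between the fingers and bottle below 0.05 N and linear speed of bottle above 0.35 m/s) or (height (world z) of stone above 0.03 m and contact force between the fingers and stone below 0.05 N and linear speed of stone above 0.35 m/s) or (height (world z) of rosin above 0.03 m and contact force between the fingers and rosin below 0.05 N and linear speed of rosin above 0.35 m/s) or (height (world z) of lid above 0.07 m and contact force between the fingers and lid below 0.05 N and linear speed of lid above 0.35 m/s)).
It also fails if it takes over 128 s, if anything falls off the work surface, if the arm or the gripper's body presses on something with over 40 N, if the wrist force passes 120 N, or if a joint passes its speed limit or range.

ROBOT

A 6-joint arm with a two-finger parallel gripper is mounted at the origin on the work surface. World frame = base frame: x ahead of the robot, y to its left, z up, the work surface at z = 0. Lengths are in m, angles in rad, forces in N, time in s.
With the tool pointing down it reaches from about 0.375 to 0.975 m from the base axis. Payload 3.8 kg.
Tool frame: the origin (TCP) lies midway between the tips of the shut fingers; the grasp point (between the pads) lies 19 mm behind it; z points along the fingers, y is the direction in which the jaws open and shut (so a half turn about z gives the same grasp; the last joint's range is limited). The gripper opens to 85 mm and grips with 20 to 120 N. Pads are 22 mm wide; open, the fingers measure 114 mm over their backs; the gripper's body (76 mm by 85 mm) begins 54 mm behind the grasp point. The pads swing forward as they close: fully open they stand 13 mm farther back than shut.
Start: joints at [-1.19, 0.264, 1.604, -0, 1.274, -0.037], TCP at [0.274, -0.617, 0.231] pointing down, gripper open.
Joint ranges: [-2.63, 2.63], [-0.94, 2.18], [0.31, 2.57], [-1.31, 4.45], [0, 2.66], [-2.55, 2.55]. Speed limits (rad/s): [2.57, 2.57, 3.14, 3.14, 3.14, 3.14].

INTERFACE

Orientations are given as a rotation vector (axis times angle).
In Python, from workcell import bot gives the robot as it stands.
- The arm moves only by the tool drive_tool, never from a script. Its argument "deltas" is a list of rows, each an object with "hand": the opening, from 0 (shut) to 1 (fully open); "offset": the shift along the world's x, y, z in cm, a list of three; "angular": the turn, a rotation vector about the world's x, y, z in degrees, a list of three. A call has 1 to 8 rows; each row is the pose to reach, as a shift and turn from the pose commanded when the call began; what a row does not reach only later rows make up. A row lasts 1/8 s, in which the tool goes at most 62.5 mm and 10.7 degrees, less where a joint would pass 70% of its speed; a pose out of reach is approached as far as the arm can. A call with a gripper value outside its range is refused whole. The fingers move at their own pace and stop on an object; "force" is the grip in N (left out, the last holds). Time passes only in rows, so rows that repeat a pose let the fingers close. It gives the time, the measured TCP pose, the force and the opening at its end, in the units of the state.
- bot.read_state(): the state, without advancing time (a new reading comes with each control period).
- bot.read_camera(name): name is "scene" or "top"; returns a dict with "frame" (480x640x3 uint8, blue, green, red), "mtx" (3x3 intrinsics, pixels), "R" (3x3) and "t" (3): a world point X has camera coordinates R X + t. Camera axes: x right, y down, z forward; pixel columns grow to the right and rows downward; lengths in m; the calibration is good to about 2 mm. A picture is of the moment at which its call begins. There is no depth.
- bot.finish_job(): hands the job in, once; it reports no verdict.
The state is a dict: "time": time; "q": joint angles; "joint_vel": joint speeds; "joint_torque": joint torques, N m; "tool_pos": TCP position; "tcp_rot": TCP orientation; "wrist_force": force on the tool from outside, world axes, zero at the start; "torque": the same for the moment, N m; "width": opening from 0.0 (shut) to 1.0 (fully open).
Only numpy, scipy, OpenCV 4.12 (cv2) and the standard library are available. Lean on these libraries where they do the work, as an engineer would, in place of code of your own. Each camera call takes 0.05 s, during which the arm holds its last target. There are 200 camera calls.

## Working session

There is one attempt and no reset: what is moved stays moved. The work goes in short steps, Python scripts to look and compute and a tool call to move; the robot and the scene stay as the last step left them, time stands still between calls to the robot, and variables do not carry over. Pictures are saved under pics/ and viewed, about 12 in all and at most 16, crops included, and the job is handed in when it is done.

Besides the shell and the picture viewer there is one more tool, called after "Request:" by a JSON object that holds its "op" and its "data", one argument or row to a line. drive_tool: Moves the arm, as the interface text tells. Its arguments: {"type":"object","properties":{"deltas":{"type":"array"},"force":{"type":"number"}},"required":["deltas"]}

```bash
mkdir -p pics; ls; python3 - <<'E'
from workcell import bot
import cv2, numpy as np
for n in("top","scene"):
    c=bot.read_camera(n); cv2.imwrite(f"pics/{n}0.png",c["frame"]); np.savez(f"{n}0.npz",**c)
    print(n,c["mtx"].round(1).tolist(),(-c["R"].T@c["t"]).round(3),c["R"].round(3).tolist())
print(bot.read_state())
E
```

```text
pics
top [[435.6, 0.0, 317.6], [0.0, 435.6, 237.8], [0.0, 0.0, 1.0]] [0.42  0.    1.245] [[-0.012, -1.0, -0.009], [-0.997, 0.013, -0.081], [0.081, 0.008, -0.997]]
scene [[528.8, 0.0, 322.2], [0.0, 528.8, 237.5], [0.0, 0.0, 1.0]] [1.101 0.426 0.98 ] [[-0.602, 0.799, 0.007], [0.635, 0.484, -0.602], [-0.484, -0.357, -0.799]]
{'time': 0.1, 'q': array([-1.18986941e+00,  2.64674360e-01,  1.60525291e+00, -2.14358774e-05,
        1.27366827e+00, -3.68691250e-02]), 'joint_vel': array([-9.03384018e-04, -1.69252421e-03, -6.85593991e-04, -8.01530808e-05,
        2.39951280e-04, -7.00946349e-04]), 'joint_torque': array([ 1.31050550e-05, -5.16708004e+01, -3.68590093e+01, -2.45634527e-05,
        6.28086607e-03, -3.60813647e-05]), 'tool_pos': array([ 0.27364605, -0.61632594,  0.23008048]), 'tcp_rot': array([-3.07136546e+00, -6.51110939e-01,  5.69911869e-04]), 'wrist_force': array([ 0.70795166,  0.37932199, -0.71933165]), 'torque': array([0.00520534, 0.03139266, 0.03731591]), 'width': 0.9976634343993822}
```

View pics/top0.png

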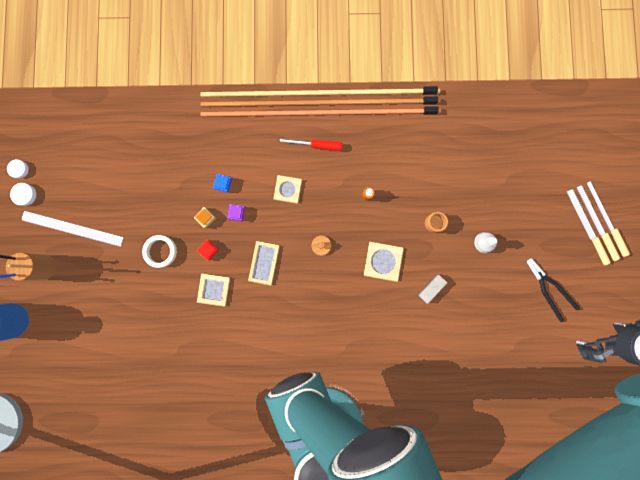

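View pics/scene0.png

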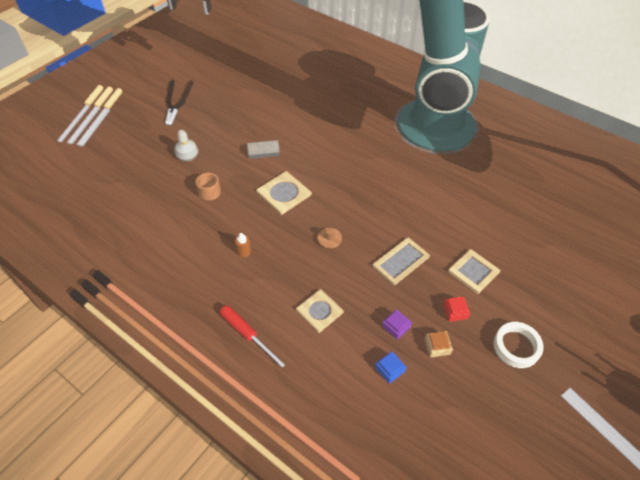

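The top view shows the work area. Rests are at: small round (288,189), long (264,263), square (214,290), large round (384,261). Things are at: pot (437,222), lid (321,245), bottle (369,193), stone (433,289), lamp (486,242). Rosin candidates: (204,217) is light wood with amber on top; (222,183) is blue, (236,213) purple and (208,250) red. Only (204,217) fits the description, and I will confirm it in a crop.

```bash
cat > h.py <<'E'
import cv2, numpy as np
def ray(c,uv,z):
    "pixels (N,2) -> world points on plane z"
    uv=np.atleast_2d(np.asarray(uv,float)); K,R,t=c["mtx"],c["R"],c["t"]
    d=(R.T@np.linalg.inv(K)@np.c_[uv,np.ones(len(uv))].T).T; o=-R.T@t
    return o+d*((z-o[2])/d[:,2])[:,None]
def proj(c,X):
    p=c["mtx"]@(c["R"]@np.asarray(X,float)+c["t"]); return p[:2]/p[2]
def contours(c,mask,amin=15,ch=cv2.CHAIN_APPROX_NONE):
    cs,_=cv2.findContours(mask.astype(np.uint8),cv2.RETR_EXTERNAL,ch)
    return [k for k in cs if cv2.contourArea(k)>=amin]
def rect(c,k,z):
    "contour -> (xy centre, sizes long/short mm, angle deg of long side) on plane z"
    P=ray(c,k[:,0],z)[:,:2]; b=cv2.boxPoints(cv2.minAreaRect((P*1000).astype(np.float32)))
    e=[b[1]-b[0],b[2]-b[1]]; e.sort(key=lambda v:-np.hypot(*v))
    return b.mean(0).round(1),[round(float(np.hypot(*v)),1) for v in e],round(float(np.degrees(np.arctan2(e[0][1],e[0][0])))%180,1)
E
python3 - <<'E'
from h import *
c0={n:dict(np.load(n+"0.npz")) for n in("top","scene")}
c=c0["top"];f=c["frame"]
cv2.imwrite("pics/crop1.png",cv2.resize(f[160:320,180:520],(800,376),interpolation=cv2.INTER_CUBIC))
h=cv2.cvtColor(f,cv2.COLOR_BGR2HSV)
for n,p in dict(rosin=(204,217),rosinw=(204,224),rest=(365,250),floor=(384,261),stone=(433,289),pot=(428,222),lid=(321,245),tip=(369,191),bott=(369,197),table=(340,215),table2=(250,215)).items(): print(n,h[p[1],p[0]])
for n in c0:
    c=c0[n];h=cv2.cvtColor(c["frame"],cv2.COLOR_BGR2HSV).astype(int);H,S,V=h[...,0],h[...,1],h[...,2]
    roi=np.zeros(H.shape,bool)
    if n=="top": roi[165:315,185:470]=1
    else: roi[130:390,180:510]=1
    for nm,m,z in(("grey",(S<60)&(V>90)&roi,.004),("board",(H>15)&(H<32)&(S>50)&(V>170)&roi,.01),("amber/brown",(H>4)&(H<20)&(S>140)&(V>150)&roi,.03)):
        print(n,nm)
        for k in contours(c,m): 
            print("  px",k[:,0].mean(0).round(0),*rect(c,k,z))
E
```

```text
rosin [ 16 206 240]
rosinw [ 14 165 205]
rest [ 11 152 168]
floor [116  20 214]
stone [ 17  16 227]
pot [ 17 143 255]
lid [ 14 152 235]
tip [  0   0 255]
bott [ 14 209 242]
table [ 11 149 159]
table2 [ 11 146 112]
top grey
  px [432. 288.] [ 374.  -312.5] [84.6, 37.4] 133.7
  px [213. 291.] [377.7 309.5] [78.4, 76.4] 81.3
  px [380. 275.] [ 412.8 -167.9] [93.1, 20.7] 73.1
  px [264. 263.] [452.3 164.2] [98.0, 48.3] 168.4
  px [385. 255.] [ 456.7 -176.5] [93.5, 81.4] 79.8
  px [286. 199.] [637.  101.3] [66.9, 7.0] 78.8
  px [369. 192.] [ 651.6 -139.8] [17.5, 17.3] 179.2
  px [289. 184.] [668.8  95.6] [67.2, 53.8] 79.6
top board
  px [213. 287.] [377.8 307.2] [82.1, 81.6] 81.3
  px [385. 259.] [ 452.2 -174.3] [97.6, 97.5] 79.0
  px [263. 263.] [452.2 164.6] [114.8, 67.1] 168.4
  px [204. 217.] [584.5 335.7] [43.4, 42.3] 44.8
  px [288. 189.] [663.1  95.8] [71.2, 71.2] 79.6
top amber/brown
  px [324. 240.] [516.2 -15.5] [805.7, 419.4] 89.2
scene grey
  px [267. 351.] [800.9  71.7] [91.6, 8.8] 83.2
  px [503. 342.] [499.5 434.5] [94.7, 29.8] 25.0
  px [319. 310.] [664.7  98.8] [44.1, 42.8] 127.2
  px [474. 270.] [378.5 310.1] [53.3, 53.2] 171.3
  px [401. 260.] [453.  167.5] [94.3, 45.4] 168.4
  px [241. 238.] [ 622.5 -159. ] [26.8, 16.1] 42.0
  px [283. 191.] [ 453.7 -172.9] [67.2, 62.9] 127.4
  px [263. 149.] [ 370.7 -311.6] [82.3, 57.8] 134.8
  px [440. 141.] [59.8 50.5] [202.0, 79.5] 134.1
  px [186. 146.] [ 477.3 -480.1] [120.1, 44.3] 46.2
scene board
  px [185. 385.] [951.6  -4.5] [35.3, 11.6] 89.0
  px [441. 352.] [597.1 348.7] [47.0, 15.5] 133.6
  px [320. 310.] [667.1 100.9] [74.8, 71.3] 80.1
  px [474. 271.] [382.2 311.4] [84.3, 82.1] 170.9
  px [401. 261.] [456.2 169.9] [116.4, 70.7] 168.5
  px [284. 192.] [ 457.8 -168. ] [104.6, 99.8] 78.7
scene amber/brown
  px [439. 340.] [587.  335.8] [34.7, 32.7] 44.8
  px [244. 246.] [ 650.9 -120.2] [50.5, 30.2] 56.7
```

View pics/crop1.png

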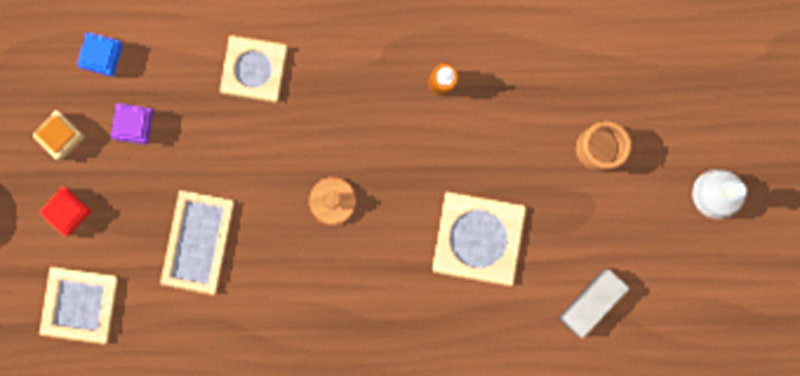

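The crop confirms (204,217), at crop (58,135), as the rosin: light wood with an amber top; the others are plain blue, purple and red. Now I refine the loose things on their own height planes.

```bash
python3 - <<'E'
from h import *
C={n:dict(np.load(n+"0.npz")) for n in("top","scene")}
seed=dict(top=dict(pot=(437,222,.042),lid=(321,245,.012),tip=(369,192,.065),bottle=(369,195,.044),stone=(433,289,.025),rosin=(204,217,.022),amber=(204,216,.030)),
 scene=dict(pot=(208,180,.042),lid=(329,239,.012),tip=(242,238,.065),bottle=(244,247,.03),stone=(263,146,.025),amber=(439,338,.030)))
for n,c in C.items():
    h=cv2.cvtColor(c["frame"],cv2.COLOR_BGR2HSV).astype(int);H,S,V=h[...,0],h[...,1],h[...,2]
    for nm,(u,v,z) in seed[n].items():
        m={"pot":(V>190)&(S>100),"lid":(V>190)&(S>100),"tip":(S<70)&(V>150),"bottle":(S>180)&(V>110),"stone":(S<60)&(V>130),"rosin":(V>180)&(S>40),"amber":(S>185)&(V>170)}[nm]
        r=22; w=np.zeros(H.shape,bool); w[v-r:v+r,u-r:u+r]=1
        ks=contours(c,m&w,8)
        if not ks: print(n,nm,"none"); continue
        k=max(ks,key=cv2.contourArea)
        P=ray(c,k[:,0],z)[:,:2]*1000; (cc,rr)=cv2.minEnclosingCircle(P.astype(np.float32))
        print(n,nm,"px",k[:,0].mean(0).round(1),"circ",np.round(cc,1),"d",round(2*rr,1),"rect",*rect(c,k,z))
def ident(px1,px2):
    A=[];b=[]
    for c,p in((C["top"],px1),(C["scene"],px2)):
        d=(ray(c,p,0)-ray(c,p,.1))[0];d/=np.linalg.norm(d);M=np.eye(3)-np.outer(d,d);A.append(M);b.append(M@ray(c,p,0)[0])
    return np.linalg.lstsq(np.vstack(A),np.hstack(b),rcond=None)[0]
print("tip",ident((369,192),(242,238)))
E
```

```text
top pot px [435.9 221.7] circ [ 559.2 -318.3] d 64.9 rect [ 559.3 -318.4] [64.7, 54.5] 103.4
top lid px [320.7 245.1] circ [499.9   1.7] d 57.5 rect [499.9   3.2] [56.9, 51.1] 179.2
top tip px [368.7 191.8] circ [ 640.2 -133. ] d 20.0 rect [ 640.2 -133. ] [16.6, 16.5] 179.2
top bottle px [368.1 193. ] circ [ 640.1 -132.1] d 38.5 rect [ 639.9 -132.5] [37.9, 31.1] 152.5
top stone px [432.2 288.3] circ [ 374.1 -306.6] d 86.2 rect [ 374.8 -307.2] [83.1, 36.8] 133.7
top rosin px [203.1 216.7] circ [584.3 332.4] d 60.1 rect [583.6 333.1] [45.9, 44.9] 135.0
top amber px [203.  216.7] circ [583.2 331.7] d 39.7 rect [583.2 331.6] [30.4, 29.7] 44.8
scene pot px [212.5 190.3] circ [ 574.8 -285.7] d 61.5 rect [ 577.8 -286.8] [56.0, 35.0] 56.1
scene lid px [331.3 238.8] circ [503.5   8. ] d 53.2 rect [505.4  11.9] [49.0, 44.5] 159.4
scene tip px [241.2 237.9] circ [ 654.7 -123.3] d 28.4 rect [ 654.  -122.5] [27.7, 17.2] 42.0
scene bottle none
scene stone px [262.9 147.9] circ [ 384.  -298.4] d 88.7 rect [ 383.5 -298.7] [80.6, 48.3] 134.8
scene amber none
tip [ 0.64325187 -0.13423708  0.04424802]
```

Request:
{"op": "drive_tool", "data": {
  "deltas": [
    {"hand": 1,"offset": [5,5,0],"angular": [0,0,0]},
    {"hand": 1,"offset": [10,10,0],"angular": [0,0,0]},
    {"hand": 1,"offset": [14,14.5,-2],"angular": [0,0,0]},
    {"hand": 1,"offset": [18,18.5,-4],"angular": [0,0,0]},
    {"hand": 1,"offset": [22,22.5,-6],"angular": [0,0,0]},
    {"hand": 1,"offset": [26,26.5,-9],"angular": [0,0,0]},
    {"hand": 1,"offset": [28.5,29.5,-12],"angular": [0,0,0]},
    {"hand": 1,"offset": [28.5,29.5,-13],"angular": [0,0,0]}
  ],
  "force": 30
}}

```text
time: 1.1
tool_pos: [0.5588, -0.3174, 0.0974]
tcp_rot: [-3.067, -0.658, 0.006]
wrist_force: [0.1, 0.0, -0.8]
width: 1.0
```

Request:
{"op": "drive_tool", "data": {
  "deltas": [
    {"hand": 1,"offset": [0,0,-3],"angular": [0,0,0]},
    {"hand": 1,"offset": [0,0,-6],"angular": [0,0,0]},
    {"hand": 1,"offset": [0,0,-8],"angular": [0,0,0]},
    {"hand": 1,"offset": [0,0,-9.3],"angular": [0,0,0]},
    {"hand": 1,"offset": [0,0,-9.3],"angular": [0,0,0]},
    {"hand": 1,"offset": [0,0,-9.3],"angular": [0,0,0]}
  ]
}}

```text
time: 1.85
tool_pos: [0.5596, -0.3226, 0.0093]
tcp_rot: [3.072, 0.651, 0.002]
wrist_force: [0.3, 0.1, -0.9]
width: 1.002
```

```bash
python3 - <<'E'
from workcell import bot
import cv2, numpy as np
c=bot.read_camera("scene"); f=c["frame"]; t=bot.read_camera("top")["frame"]
a=cv2.resize(f[120:240,130:290],(400,300),interpolation=cv2.INTER_CUBIC); b=cv2.resize(t[150:300,350:550],(400,300),interpolation=cv2.INTER_CUBIC)
cv2.imwrite("pics/g1.png",np.hstack([a,b])); s=bot.read_state(); print(s["tool_pos"],s["wrist_force"])
E
```

```text
[ 0.55984451 -0.32262086  0.00969038] [0.29034026 0.1002453  0.17308618]
```

View pics/g1.png

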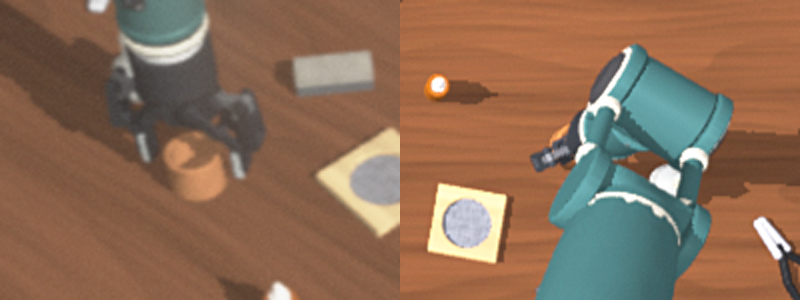

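Picture 4 (near scene crop and top): the fingers straddle the pot at crop (195,165), with both fingertips outside its walls. I close on it.

Request:
{"op": "drive_tool", "data": {
  "deltas": [
    {"hand": 1,"offset": [0,0,-0.4],"angular": [0,0,0]},
    {"hand": 0.5,"offset": [0,0,-0.4],"angular": [0,0,0]},
    {"hand": 0.3,"offset": [0,0,-0.4],"angular": [0,0,0]},
    {"hand": 0.3,"offset": [0,0,-0.4],"angular": [0,0,0]},
    {"hand": 0.3,"offset": [0,0,-0.4],"angular": [0,0,0]},
    {"hand": 0.3,"offset": [0,0,-0.4],"angular": [0,0,0]},
    {"hand": 0.3,"offset": [0,0,-0.4],"angular": [0,0,0]},
    {"hand": 0.3,"offset": [0,0,-0.4],"angular": [0,0,0]}
  ],
  "force": 30
}}

```text
time: 2.95
tool_pos: [0.5592, -0.3221, 0.0046]
tcp_rot: [3.073, 0.651, 0.001]
wrist_force: [0.8, 0.3, 3.7]
width: 0.654
```

Request:
{"op": "drive_tool", "data": {
  "deltas": [
    {"hand": 0.3,"offset": [0,0,1],"angular": [0,0,0]},
    {"hand": 0.3,"offset": [0,0,3],"angular": [0,0,0]},
    {"hand": 0.3,"offset": [-1,1.4,5],"angular": [0,0,0]},
    {"hand": 0.3,"offset": [-3.3,4.6,5],"angular": [0,0,0]},
    {"hand": 0.3,"offset": [-6,8.4,5],"angular": [0,0,0]},
    {"hand": 0.3,"offset": [-8.5,11.9,5],"angular": [0,0,0]},
    {"hand": 0.3,"offset": [-10.2,14.3,4],"angular": [0,0,0]},
    {"hand": 0.3,"offset": [-10.6,14.8,3],"angular": [0,0,0]}
  ]
}}

```text
time: 3.95
tool_pos: [0.4521, -0.1728, 0.0349]
tcp_rot: [3.073, 0.653, 0.001]
wrist_force: [0.6, -1.1, -0.9]
width: 0.652
```

Request:
{"op": "drive_tool", "data": {
  "deltas": [
    {"hand": 0.3,"offset": [0,0,0],"angular": [0,0,0]},
    {"hand": 0.3,"offset": [0,0,0],"angular": [0,0,0]}
  ]
}}

```text
time: 4.2
tool_pos: [0.4543, -0.1751, 0.0351]
tcp_rot: [3.072, 0.651, 0.002]
wrist_force: [0.0, 0.4, -0.3]
width: 0.656
```

```bash
python3 - <<'E'
from workcell import bot
import cv2, numpy as np
c=bot.read_camera("scene"); f=c["frame"]
cv2.imwrite("pics/p1.png",cv2.resize(f[110:250,200:380],(720,560),interpolation=cv2.INTER_CUBIC)); s=bot.read_state(); print(s["tool_pos"],s["wrist_force"])
E
```

```text
[ 0.4543472  -0.17510828  0.03505894] [-0.20702537 -0.58867423 -0.41130127]
```

View pics/p1.png

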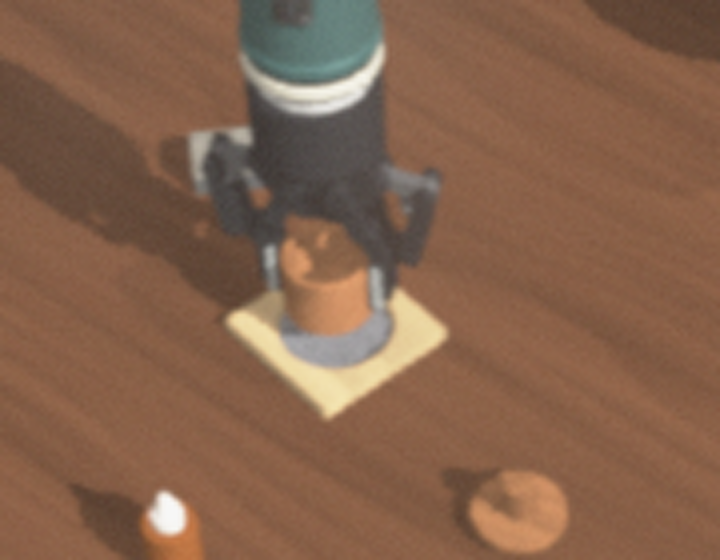

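Picture 5: the pot is held upright over the large round recess, with its bottom at crop (330,325) and the recess around (338,335). I lower it and release.

Request:
{"op": "drive_tool", "data": {
  "deltas": [
    {"hand": 0.3,"offset": [0,0,-0.8],"angular": [0,0,0]},
    {"hand": 0.3,"offset": [0,0,-1.6],"angular": [0,0,0]},
    {"hand": 0.3,"offset": [0,0,-2.2],"angular": [0,0,0]},
    {"hand": 0.3,"offset": [0,0,-2.5],"angular": [0,0,0]},
    {"hand": 0.3,"offset": [0,0,-2.6],"angular": [0,0,0]},
    {"hand": 0.3,"offset": [0,0,-2.6],"angular": [0,0,0]},
    {"hand": 0.3,"offset": [0,0,-2.6],"angular": [0,0,0]}
  ]
}}

```text
time: 5.12
tool_pos: [0.4526, -0.1738, 0.0086]
tcp_rot: [-3.073, -0.652, 0.001]
wrist_force: [-3.9, 1.0, 6.1]
width: 0.65
```

Request:
{"op": "drive_tool", "data": {
  "deltas": [
    {"hand": 0.8,"offset": [0,0,0],"angular": [0,0,0]},
    {"hand": 1,"offset": [0,0,0],"angular": [0,0,0]},
    {"hand": 1,"offset": [0,0,0],"angular": [0,0,0]},
    {"hand": 1,"offset": [0,0,0],"angular": [0,0,0]},
    {"hand": 1,"offset": [0,0,3],"angular": [0,0,0]},
    {"hand": 1,"offset": [0,0,6],"angular": [0,0,0]},
    {"hand": 1,"offset": [0,0,9],"angular": [0,0,0]},
    {"hand": 0.6,"offset": [0,0,9],"angular": [0,0,0]}
  ]
}}

```text
time: 6.12
tool_pos: [0.4552, -0.175, 0.101]
tcp_rot: [3.07, 0.651, 0.008]
wrist_force: [0.6, 0.9, 0.0]
width: 0.818
```

Request:
{"op": "drive_tool", "data": {
  "deltas": [
    {"hand": 0.6,"offset": [1.5,6,0],"angular": [0,0,0]},
    {"hand": 0.6,"offset": [3,12,0],"angular": [0,0,0]},
    {"hand": 0.6,"offset": [4.7,17.6,-2],"angular": [0,0,0]},
    {"hand": 0.6,"offset": [4.7,17.6,-4],"angular": [0,0,0]},
    {"hand": 0.6,"offset": [4.7,17.6,-4],"angular": [0,0,0]},
    {"hand": 0.6,"offset": [4.7,17.6,-4],"angular": [0,0,0]}
  ]
}}

```text
time: 6.88
tool_pos: [0.4994, 0.0017, 0.0579]
tcp_rot: [-3.073, -0.651, 0.002]
wrist_force: [-0.6, -0.5, 0.6]
width: 0.602
```

```bash
python3 - <<'E'
from workcell import bot
import cv2, numpy as np
from h import *
c=bot.read_camera("scene"); f=c["frame"]
cv2.imwrite("pics/l1.png",cv2.resize(f[150:270,220:380],(720,540),interpolation=cv2.INTER_CUBIC)); s=bot.read_state(); print(s["tool_pos"],s["width"])
print(proj(c,s["tool_pos"]),proj(c,[.453,-.174,.046]),proj(c,[.5,.0025,.036]))
E
```

```text
[0.5000243  0.00141322 0.05851764] 0.5978964378486401
[329.39375873 222.69173659] [282.39049237 179.2725241 ] [329.6039459  229.12630262]
```

View pics/l1.png

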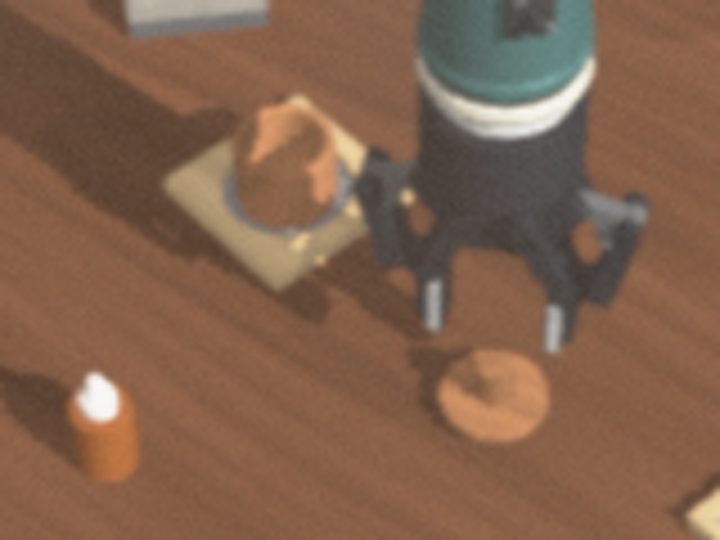

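Picture 6: the pot stands in its recess with its rim at crop (285,130). The lid is under the open gripper, disc at crop (495,395), as predicted. I descend onto the knob.

Request:
{"op": "drive_tool", "data": {
  "deltas": [
    {"hand": 0.6,"offset": [0,0.1,-1.5],"angular": [0,0,0]},
    {"hand": 0.6,"offset": [0,0.1,-3],"angular": [0,0,0]},
    {"hand": 0.6,"offset": [0,0.1,-4.2],"angular": [0,0,0]},
    {"hand": 0.6,"offset": [0,0.1,-4.3],"angular": [0,0,0]},
    {"hand": 0,"offset": [0,0.1,-4.3],"angular": [0,0,0]},
    {"hand": 0,"offset": [0,0.1,-4.3],"angular": [0,0,0]},
    {"hand": 0,"offset": [0,0.1,-4.3],"angular": [0,0,0]},
    {"hand": 0,"offset": [0,0.1,-4.3],"angular": [0,0,0]}
  ],
  "force": 25
}}

```text
time: 7.92
tool_pos: [0.5004, 0.0031, 0.0158]
tcp_rot: [3.073, 0.652, 0.002]
wrist_force: [0.2, -0.2, 0.8]
width: 0.223
```

Request:
{"op": "drive_tool", "data": {
  "deltas": [
    {"hand": 0,"offset": [0,0,0],"angular": [0,0,0]},
    {"hand": 0,"offset": [0,0,0],"angular": [0,0,0]}
  ]
}}

```text
time: 8.18
tool_pos: [0.5004, 0.0031, 0.0157]
tcp_rot: [3.073, 0.651, 0.001]
wrist_force: [-0.6, 0.5, 3.3]
width: 0.218
```

Request:
{"op": "drive_tool", "data": {
  "deltas": [
    {"hand": 0,"offset": [0,0,2],"angular": [0,0,0]},
    {"hand": 0,"offset": [0,0,5],"angular": [0,0,0]},
    {"hand": 0,"offset": [0,0,8],"angular": [0,0,0]},
    {"hand": 0,"offset": [-1.3,-4.5,8],"angular": [0,0,0]},
    {"hand": 0,"offset": [-2.7,-9.5,8],"angular": [0,0,0]},
    {"hand": 0,"offset": [-4.1,-14.5,8],"angular": [0,0,0]},
    {"hand": 0,"offset": [-4.7,-17.6,7],"angular": [0,0,0]},
    {"hand": 0,"offset": [-4.7,-17.6,6],"angular": [0,0,0]}
  ]
}}

```text
time: 9.18
tool_pos: [0.4523, -0.1747, 0.0749]
tcp_rot: [3.074, 0.646, -0.0]
wrist_force: [0.4, -0.7, -0.4]
width: 0.222
```

Request:
{"op": "drive_tool", "data": {
  "deltas": [
    {"hand": 0,"offset": [0,0,0],"angular": [0,0,0]},
    {"hand": 0,"offset": [0,0,0],"angular": [0,0,0]}
  ]
}}

```text
time: 9.43
tool_pos: [0.4529, -0.1719, 0.0751]
tcp_rot: [-3.072, -0.653, 0.001]
wrist_force: [0.7, -0.5, -0.4]
width: 0.219
```

```bash
python3 - <<'E'
from workcell import bot
import cv2, numpy as np
from h import *
c=bot.read_camera("scene"); f=c["frame"]
cv2.imwrite("pics/l2.png",cv2.resize(f[130:230,220:350],(780,600),interpolation=cv2.INTER_CUBIC)); s=bot.read_state(); print(s["tool_pos"],s["width"])
for z in(.046,.07,.082):print(z,(proj(c,[*s["tool_pos"][:2],z])-[220,130])*6)
E
```

```text
[ 0.45320011 -0.17200402  0.07538276] 0.22283677609862446
0.046 [377.86484516 298.13805351]
0.07 [374.71951354 256.29170236]
0.082 [373.11050392 234.88499874]
```

View pics/l2.png

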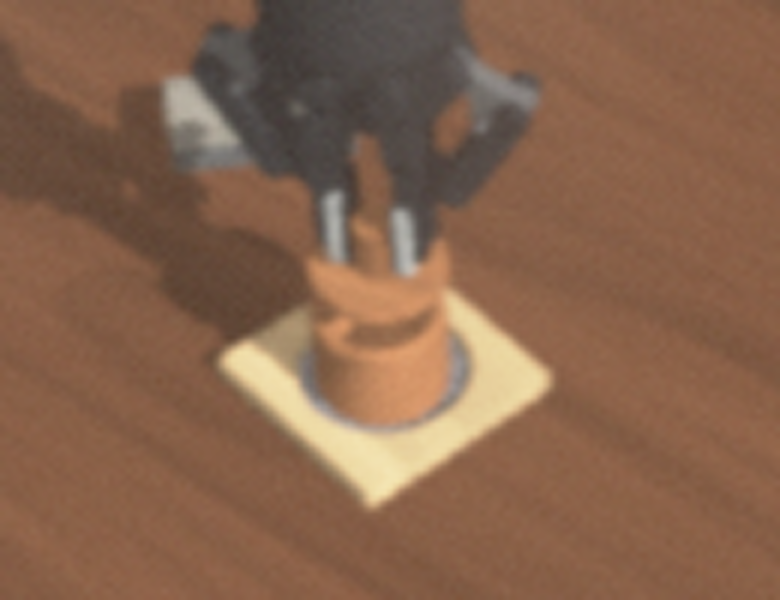

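Picture 7: the lid is level over the pot. Its disc is centred at crop x≈378 and the pot's rim at x≈382. I lower it with a 2 mm shift in -y.

Request:
{"op": "drive_tool", "data": {
  "deltas": [
    {"hand": 0,"offset": [0,-0.2,-0.4],"angular": [0,0,0]},
    {"hand": 0,"offset": [0,-0.2,-0.8],"angular": [0,0,0]},
    {"hand": 0,"offset": [0,-0.2,-1.2],"angular": [0,0,0]},
    {"hand": 0,"offset": [0,-0.2,-1.6],"angular": [0,0,0]},
    {"hand": 0,"offset": [0,-0.2,-1.9],"angular": [0,0,0]},
    {"hand": 0,"offset": [0,-0.2,-2.0],"angular": [0,0,0]},
    {"hand": 0,"offset": [0,-0.2,-2.0],"angular": [0,0,0]},
    {"hand": 0,"offset": [0,-0.2,-2.0],"angular": [0,0,0]}
  ]
}}

```text
time: 10.48
tool_pos: [0.4528, -0.1749, 0.0557]
tcp_rot: [-3.073, -0.651, 0.0]
wrist_force: [-2.1, 1.5, 6.3]
width: 0.22
```

Request:
{"op": "drive_tool", "data": {
  "deltas": [
    {"hand": 0.3,"offset": [0,0,0],"angular": [0,0,0]},
    {"hand": 0.45,"offset": [0,0,0],"angular": [0,0,0]},
    {"hand": 0.45,"offset": [0,0,0],"angular": [0,0,0]},
    {"hand": 0.45,"offset": [0,0,0],"angular": [0,0,0]},
    {"hand": 0.45,"offset": [0,0,2],"angular": [0,0,0]},
    {"hand": 0.45,"offset": [0,0,5],"angular": [0,0,0]},
    {"hand": 0.6,"offset": [0,0,7],"angular": [0,0,0]},
    {"hand": 0.6,"offset": [0,0,7],"angular": [0,0,0]}
  ]
}}

```text
time: 11.48
tool_pos: [0.4544, -0.1756, 0.1271]
tcp_rot: [3.071, 0.651, 0.005]
wrist_force: [0.1, -0.4, -0.4]
width: 0.598
```

Request:
{"op": "drive_tool", "data": {
  "deltas": [
    {"hand": 1,"offset": [-2,-3,0],"angular": [0,0,-10]},
    {"hand": 1,"offset": [-4,-6,0],"angular": [0,0,-20]},
    {"hand": 1,"offset": [-6,-9,0],"angular": [0,0,-30]},
    {"hand": 1,"offset": [-8,-12,0],"angular": [0,0,-40]},
    {"hand": 1,"offset": [-8,-13.4,0],"angular": [0,0,-50]},
    {"hand": 0.8,"offset": [-8,-13.4,-1],"angular": [0,0,-60]},
    {"hand": 0.8,"offset": [-8,-13.4,-3],"angular": [0,0,-70]},
    {"hand": 0.8,"offset": [-8,-13.4,-6],"angular": [0,0,-70]}
  ]
}}

```text
time: 12.48
tool_pos: [0.3729, -0.3092, 0.0642]
tcp_rot: [2.89, -1.232, 0.001]
wrist_force: [0.5, 0.2, 0.7]
width: 0.799
```

Request:
{"op": "drive_tool", "data": {
  "deltas": [
    {"hand": 0.8,"offset": [0,0,0],"angular": [0,0,0]},
    {"hand": 0.8,"offset": [0,0,0],"angular": [0,0,0]}
  ]
}}

```text
time: 12.72
tool_pos: [0.3728, -0.3089, 0.0652]
tcp_rot: [-2.891, 1.229, 0.001]
wrist_force: [0.4, -0.8, 0.0]
width: 0.8
```

```bash
python3 - <<'E'
from workcell import bot
import cv2, numpy as np
from h import *
c=bot.read_camera("scene"); f=c["frame"]
cv2.imwrite("pics/s1.png",cv2.resize(f[100:220,200:360],(720,540),interpolation=cv2.INTER_CUBIC)); s=bot.read_state(); print(s["tool_pos"],s["tcp_rot"],s["width"],s["q"].round(2))
E
```

```text
[ 0.37331981 -0.30933181  0.06590812] [ 2.89095536e+00 -1.22882640e+00  1.42981322e-03] 0.8025495182299357 [-0.74  0.07  2.16  0.    0.91  1.63]
```

View pics/s1.png

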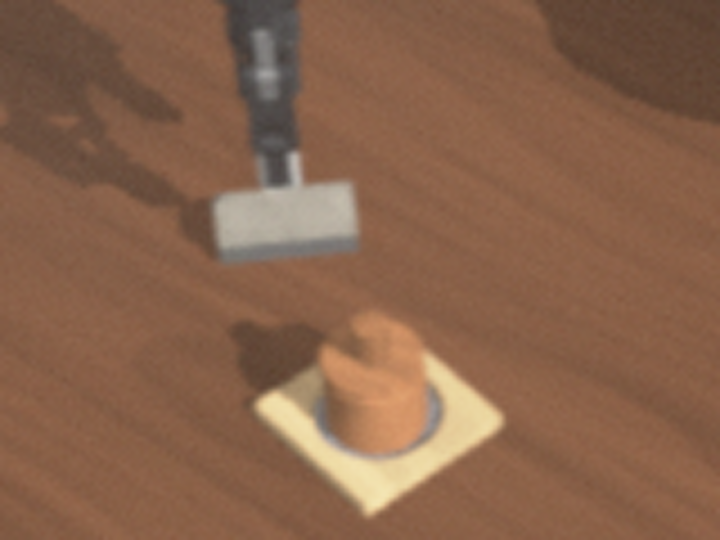

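Picture 8: the lid is seated flat on the pot, at crop (375,350), and the pot is in its recess. The gripper straddles the stone's width, about 2 mm off along its length (finger crop x≈279, stone x≈288). I descend and grip.

Request:
{"op": "drive_tool", "data": {
  "deltas": [
    {"hand": 0.8,"offset": [-0.1,0.1,-2],"angular": [0,0,0]},
    {"hand": 0.8,"offset": [-0.1,0.1,-4],"angular": [0,0,0]},
    {"hand": 0.8,"offset": [-0.1,0.1,-5.6],"angular": [0,0,0]},
    {"hand": 0.8,"offset": [-0.1,0.1,-6],"angular": [0,0,0]},
    {"hand": 0.5,"offset": [-0.1,0.1,-6],"angular": [0,0,0]},
    {"hand": 0.1,"offset": [-0.1,0.1,-6],"angular": [0,0,0]},
    {"hand": 0.1,"offset": [-0.1,0.1,-6],"angular": [0,0,0]},
    {"hand": 0.1,"offset": [-0.1,0.1,-6],"angular": [0,0,0]}
  ],
  "force": 40
}}

```text
time: 13.78
tool_pos: [0.3727, -0.3087, 0.0063]
tcp_rot: [2.891, -1.229, 0.003]
wrist_force: [-0.2, -0.4, 6.1]
width: 0.366
```

Request:
{"op": "drive_tool", "data": {
  "deltas": [
    {"hand": 0.1,"offset": [0,0,0],"angular": [0,0,0]},
    {"hand": 0.1,"offset": [0,0,0],"angular": [0,0,0]},
    {"hand": 0.1,"offset": [0,0,0],"angular": [0,0,0]},
    {"hand": 0.1,"offset": [0,0,0],"angular": [0,0,0]}
  ]
}}

```text
time: 14.28
tool_pos: [0.3727, -0.3087, 0.0063]
tcp_rot: [2.891, -1.229, 0.003]
wrist_force: [0.1, 0.0, 5.5]
width: 0.361
```

Request:
{"op": "drive_tool", "data": {
  "deltas": [
    {"hand": 0.1,"offset": [0,0,1],"angular": [0,0,0]},
    {"hand": 0.1,"offset": [0,0,4],"angular": [0,0,0]},
    {"hand": 0.1,"offset": [0,0,8],"angular": [0,0,0]},
    {"hand": 0.1,"offset": [0,0,12],"angular": [0,0,0]},
    {"hand": 0.1,"offset": [0,2,13],"angular": [0,0,4]},
    {"hand": 0.1,"offset": [1,6,13],"angular": [0,0,8]},
    {"hand": 0.1,"offset": [2,11,13],"angular": [0,0,12]},
    {"hand": 0.1,"offset": [3,16,13],"angular": [0,0,16]}
  ]
}}

```text
time: 15.28
tool_pos: [0.4014, -0.1465, 0.1353]
tcp_rot: [-3.034, 0.813, 0.001]
wrist_force: [1.6, -0.0, -1.7]
width: 0.367
```

Request:
{"op": "drive_tool", "data": {
  "deltas": [
    {"hand": 0.1,"offset": [1,5,0],"angular": [0,0,4]},
    {"hand": 0.1,"offset": [2,10,0],"angular": [0,0,8]},
    {"hand": 0.1,"offset": [3,15,0],"angular": [0,0,12]},
    {"hand": 0.1,"offset": [4,20,0],"angular": [0,0,16]},
    {"hand": 0.1,"offset": [4.5,25,-1],"angular": [0,0,18.5]},
    {"hand": 0.1,"offset": [5,29,-4],"angular": [0,0,18.5]},
    {"hand": 0.1,"offset": [5,31.4,-8],"angular": [0,0,18.5]},
    {"hand": 0.1,"offset": [5,31.4,-10],"angular": [0,0,18.5]}
  ]
}}

```text
time: 16.27
tool_pos: [0.4497, 0.1672, 0.0331]
tcp_rot: [3.125, -0.312, -0.006]
wrist_force: [-0.1, -0.3, -1.0]
width: 0.365
```

Request:
{"op": "drive_tool", "data": {
  "deltas": [
    {"hand": 0.1,"offset": [0,0,0],"angular": [0,0,0]},
    {"hand": 0.1,"offset": [0,0,0],"angular": [0,0,0]},
    {"hand": 0.1,"offset": [0,0,0],"angular": [0,0,0]}
  ]
}}

```text
time: 16.65
tool_pos: [0.4531, 0.166, 0.0367]
tcp_rot: [-3.124, 0.317, -0.004]
wrist_force: [-0.2, 1.0, -1.0]
width: 0.365
```

```bash
python3 - <<'E'
from workcell import bot
import cv2, numpy as np
from h import *
c=bot.read_camera("scene"); f=c["frame"]
cv2.imwrite("pics/s2.png",cv2.resize(f[200:310,330:480],(750,550),interpolation=cv2.INTER_CUBIC)); s=bot.read_state(); print(s["tool_pos"],s["tcp_rot"],s["width"],s["q"].round(2))
E
```

```text
[0.45306707 0.16604188 0.03665957] [-3.12447232  0.31753317 -0.00376073] 0.36167530377894225 [0.3  0.11 2.18 0.   0.84 2.07]
```

View pics/s2.png

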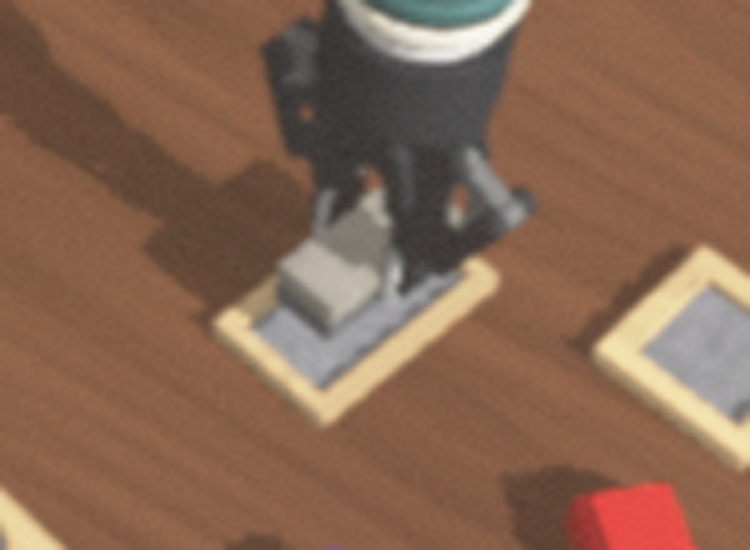

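Picture 9: the stone is held level and parallel over the long recess, with its near end at crop (330,300). I lower it.

Request:
{"op": "drive_tool", "data": {
  "deltas": [
    {"hand": 0.1,"offset": [0,0,-0.8],"angular": [0,0,0]},
    {"hand": 0.1,"offset": [0,0,-1.6],"angular": [0,0,0]},
    {"hand": 0.1,"offset": [0,0,-2.2],"angular": [0,0,0]},
    {"hand": 0.1,"offset": [0,0,-2.5],"angular": [0,0,0]},
    {"hand": 0.1,"offset": [0,0,-2.65],"angular": [0,0,0]},
    {"hand": 0.1,"offset": [0,0,-2.7],"angular": [0,0,0]},
    {"hand": 0.1,"offset": [0,0,-2.7],"angular": [0,0,0]}
  ]
}}

```text
time: 17.58
tool_pos: [0.4511, 0.1658, 0.0102]
tcp_rot: [3.124, -0.316, -0.004]
wrist_force: [-10.3, -4.9, 21.1]
width: 0.362
```

Request:
{"op": "drive_tool", "data": {
  "deltas": [
    {"hand": 0.5,"offset": [0,0,0],"angular": [0,0,0]},
    {"hand": 0.65,"offset": [0,0,0],"angular": [0,0,0]},
    {"hand": 0.65,"offset": [0,0,0],"angular": [0,0,0]},
    {"hand": 0.65,"offset": [0,0,0],"angular": [0,0,0]},
    {"hand": 0.65,"offset": [0,0,2],"angular": [0,0,0]},
    {"hand": 0.8,"offset": [0,0,5],"angular": [0,0,0]},
    {"hand": 0.8,"offset": [0,0,9],"angular": [0,0,0]},
    {"hand": 0.8,"offset": [0,0,9],"angular": [0,0,0]}
  ]
}}

```text
time: 18.58
tool_pos: [0.455, 0.1671, 0.1018]
tcp_rot: [-3.123, 0.316, -0.011]
wrist_force: [0.1, 0.4, -0.6]
width: 0.799
```

Request:
{"op": "drive_tool", "data": {
  "deltas": [
    {"hand": 0.8,"offset": [2,3,0],"angular": [0,0,9]},
    {"hand": 0.8,"offset": [4,6,0],"angular": [0,0,18]},
    {"hand": 0.8,"offset": [7,9,0],"angular": [0,0,27]},
    {"hand": 0.8,"offset": [10,12,0],"angular": [0,0,36]},
    {"hand": 0.8,"offset": [13.1,16.7,0],"angular": [0,0,45]},
    {"hand": 0.8,"offset": [13.1,16.7,-1],"angular": [0,0,54]},
    {"hand": 0.8,"offset": [13.1,16.7,-3],"angular": [0,0,56.5]},
    {"hand": 0.8,"offset": [13.1,16.7,-4],"angular": [0,0,56.5]}
  ]
}}

```text
time: 19.58
tool_pos: [0.5812, 0.3323, 0.0551]
tcp_rot: [2.903, 1.2, -0.007]
wrist_force: [-0.8, -0.3, -0.2]
width: 0.8
```

Request:
{"op": "drive_tool", "data": {
  "deltas": [
    {"hand": 0.8,"offset": [0,0,0],"angular": [0,0,0]},
    {"hand": 0.8,"offset": [0,0,0],"angular": [0,0,0]}
  ]
}}

```text
time: 19.82
tool_pos: [0.5832, 0.3331, 0.0587]
tcp_rot: [-2.903, -1.2, -0.001]
wrist_force: [1.5, -0.4, -0.0]
width: 0.8
```

```bash
python3 - <<'E'
from workcell import bot
import cv2, numpy as np
from h import *
c=bot.read_camera("scene"); f=c["frame"]
cv2.imwrite("pics/r1.png",cv2.resize(f[210:390,360:520],(533,600),interpolation=cv2.INTER_CUBIC)); s=bot.read_state(); print(s["tool_pos"],s["tcp_rot"],s["width"],s["q"].round(2))
print((proj(c,[*s["tool_pos"][:2],.03])-[360,210])*3.33)
E
```

```text
[0.58341916 0.33321631 0.05912572] [-2.90326871e+00 -1.19981279e+00 -2.13662099e-03] 0.8002096668789626 [0.48 0.4  1.76 0.   0.98 1.27]
[263.89774264 425.72149879]
```

View pics/r1.png

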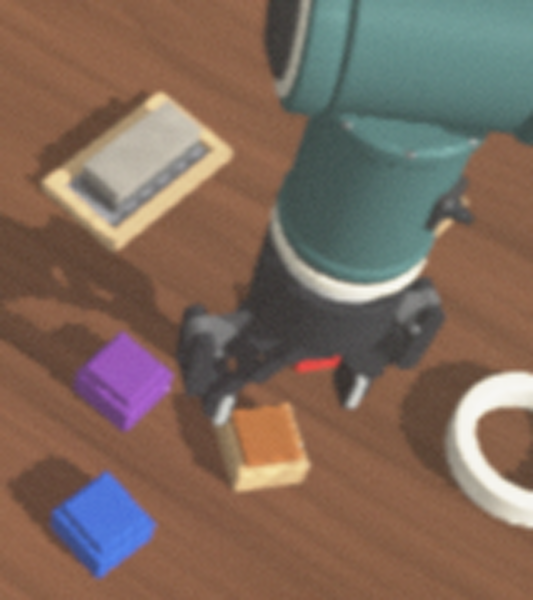

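Picture 10: the stone lies in the long recess. The rosin, amber at crop (268,436), is between the open fingers, about 3 mm from the predicted pixel, so I add 2 mm in x and y. Purple (125,382) and red are clear of the fingers.

Request:
{"op": "drive_tool", "data": {
  "deltas": [
    {"hand": 0.8,"offset": [0.2,0.2,-2],"angular": [0,0,0]},
    {"hand": 0.8,"offset": [0.2,0.2,-4],"angular": [0,0,0]},
    {"hand": 0.8,"offset": [0.2,0.2,-5],"angular": [0,0,0]},
    {"hand": 0.8,"offset": [0.2,0.2,-5.4],"angular": [0,0,0]},
    {"hand": 0.8,"offset": [0.2,0.2,-5.4],"angular": [0,0,0]},
    {"hand": 0.4,"offset": [0.2,0.2,-5.4],"angular": [0,0,0]},
    {"hand": 0.2,"offset": [0.2,0.2,-5.4],"angular": [0,0,0]},
    {"hand": 0.2,"offset": [0.2,0.2,-5.4],"angular": [0,0,0]}
  ],
  "force": 30
}}

```text
time: 20.88
tool_pos: [0.5856, 0.3354, 0.0053]
tcp_rot: [-2.903, -1.201, -0.003]
wrist_force: [0.0, 0.7, 3.0]
width: 0.483
```

Request:
{"op": "drive_tool", "data": {
  "deltas": [
    {"hand": 0.2,"offset": [0,0,0],"angular": [0,0,0]},
    {"hand": 0.2,"offset": [0,0,0],"angular": [0,0,0]},
    {"hand": 0.2,"offset": [0,0,0],"angular": [0,0,0]},
    {"hand": 0.2,"offset": [0,0,0],"angular": [0,0,0]}
  ]
}}

```text
time: 21.38
tool_pos: [0.5856, 0.3355, 0.0053]
tcp_rot: [-2.903, -1.201, -0.003]
wrist_force: [0.2, -0.6, 6.1]
width: 0.481
```

Request:
{"op": "drive_tool", "data": {
  "deltas": [
    {"hand": 0.2,"offset": [0,0,1],"angular": [0,0,0]},
    {"hand": 0.2,"offset": [0,0,4],"angular": [0,0,0]},
    {"hand": 0.2,"offset": [0,0,8],"angular": [0,0,4]},
    {"hand": 0.2,"offset": [-4,-0.5,8],"angular": [0,0,10]},
    {"hand": 0.2,"offset": [-8.5,-1,8],"angular": [0,0,18]},
    {"hand": 0.2,"offset": [-13,-1.6,8],"angular": [0,0,26]},
    {"hand": 0.2,"offset": [-17.5,-2.2,8],"angular": [0,0,33]},
    {"hand": 0.2,"offset": [-20.7,-2.6,7],"angular": [0,0,36]}
  ]
}}

```text
time: 22.38
tool_pos: [0.376, 0.3086, 0.0745]
tcp_rot: [-2.387, -2.042, -0.0]
wrist_force: [0.5, 0.1, 0.2]
width: 0.485
```

Request:
{"op": "drive_tool", "data": {
  "deltas": [
    {"hand": 0.2,"offset": [0,0,-2],"angular": [0,0,0]},
    {"hand": 0.2,"offset": [0,0,-4],"angular": [0,0,0]},
    {"hand": 0.2,"offset": [0,0,-4],"angular": [0,0,0]},
    {"hand": 0.2,"offset": [0,0,-4],"angular": [0,0,0]}
  ]
}}

```text
time: 22.88
tool_pos: [0.3781, 0.3091, 0.0347]
tcp_rot: [-2.39, -2.039, -0.0]
wrist_force: [0.1, -0.2, -0.8]
width: 0.48
```

```bash
python3 - <<'E'
from workcell import bot
import cv2, numpy as np
from h import *
c=bot.read_camera("scene"); f=c["frame"]
cv2.imwrite("pics/r2.png",cv2.resize(f[200:330,360:550],(760,520),interpolation=cv2.INTER_CUBIC)); s=bot.read_state(); print(s["tool_pos"],s["tcp_rot"],s["width"],s["q"].round(2))
E
```

```text
[0.37843836 0.30941699 0.03505905] [2.39004095e+00 2.03884773e+00 1.68011233e-03] 0.483170341472328 [0.63 0.13 2.17 0.   0.84 0.79]
```

View pics/r2.png

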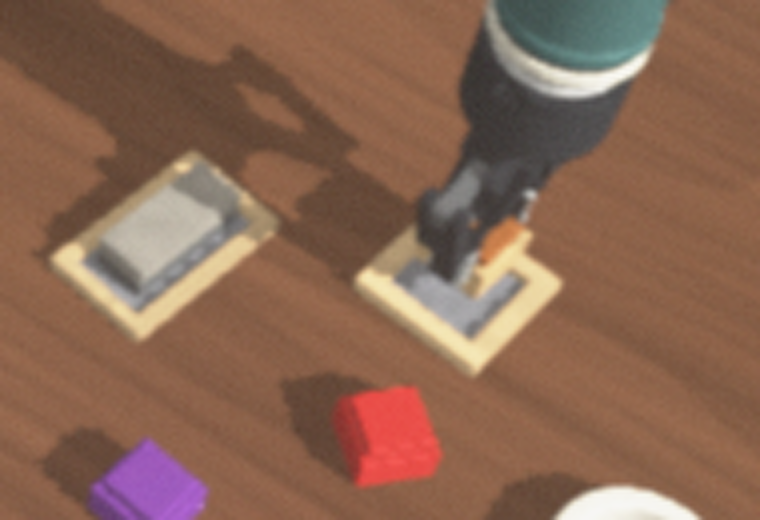

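Picture 11: the rosin is held square over the square recess, front edge at crop (490,285). The stone lies flat in its recess. I lower it.

Request:
{"op": "drive_tool", "data": {
  "deltas": [
    {"hand": 0.2,"offset": [0,0,-0.8],"angular": [0,0,0]},
    {"hand": 0.2,"offset": [0,0,-1.6],"angular": [0,0,0]},
    {"hand": 0.2,"offset": [0,0,-2.2],"angular": [0,0,0]},
    {"hand": 0.2,"offset": [0,0,-2.5],"angular": [0,0,0]},
    {"hand": 0.2,"offset": [0,0,-2.6],"angular": [0,0,0]},
    {"hand": 0.2,"offset": [0,0,-2.6],"angular": [0,0,0]},
    {"hand": 0.2,"offset": [0,0,-2.6],"angular": [0,0,0]}
  ]
}}

```text
time: 23.8
tool_pos: [0.3773, 0.3086, 0.0092]
tcp_rot: [-2.39, -2.039, 0.003]
wrist_force: [-4.5, -4.6, 12.0]
width: 0.484
```

Request:
{"op": "drive_tool", "data": {
  "deltas": [
    {"hand": 0.6,"offset": [0,0,0],"angular": [0,0,0]},
    {"hand": 0.75,"offset": [0,0,0],"angular": [0,0,0]},
    {"hand": 0.75,"offset": [0,0,0],"angular": [0,0,0]},
    {"hand": 0.75,"offset": [0,0,0],"angular": [0,0,0]},
    {"hand": 0.75,"offset": [0,0,2],"angular": [0,0,0]},
    {"hand": 0.75,"offset": [0,0,5],"angular": [0,0,0]},
    {"hand": 0.75,"offset": [0,0,9],"angular": [0,0,0]},
    {"hand": 0.75,"offset": [0,0,13],"angular": [0,0,0]}
  ]
}}

```text
time: 24.8
tool_pos: [0.3776, 0.3088, 0.1391]
tcp_rot: [-2.39, -2.039, 0.001]
wrist_force: [0.2, -0.4, -0.8]
width: 0.748
```

Request:
{"op": "drive_tool", "data": {
  "deltas": [
    {"hand": 0.75,"offset": [3,-5,0],"angular": [0,0,0]},
    {"hand": 0.75,"offset": [6,-10,0],"angular": [0,0,0]},
    {"hand": 0.75,"offset": [9,-15,0],"angular": [0,0,0]},
    {"hand": 0.75,"offset": [12,-20,0],"angular": [0,0,0]},
    {"hand": 0.75,"offset": [15,-25,0],"angular": [0,0,0]},
    {"hand": 0.75,"offset": [18,-30,0],"angular": [0,0,0]},
    {"hand": 0.75,"offset": [21,-35,0],"angular": [0,0,0]},
    {"hand": 0.75,"offset": [24,-40,0],"angular": [0,0,0]}
  ]
}}

```text
time: 25.8
tool_pos: [0.6186, -0.0927, 0.1381]
tcp_rot: [-2.39, -2.039, -0.0]
wrist_force: [0.2, 0.2, -0.5]
width: 0.753
```

Request:
{"op": "drive_tool", "data": {
  "deltas": [
    {"hand": 0.75,"offset": [2.2,-4.2,-1],"angular": [0,0,0]},
    {"hand": 0.75,"offset": [2.2,-4.2,-4],"angular": [0,0,0]},
    {"hand": 0.75,"offset": [2.2,-4.2,-5.5],"angular": [0,0,0]},
    {"hand": 0.75,"offset": [2.2,-4.2,-5.5],"angular": [0,0,0]},
    {"hand": 0.75,"offset": [2.2,-4.2,-5.5],"angular": [0,0,0]}
  ]
}}

```text
time: 26.42
tool_pos: [0.6403, -0.1324, 0.0841]
tcp_rot: [2.388, 2.04, 0.001]
wrist_force: [0.0, -0.2, 0.0]
width: 0.75
```

```bash
python3 - <<'E'
from workcell import bot
import cv2, numpy as np
from h import *
c=bot.read_camera("scene"); f=c["frame"]
cv2.imwrite("pics/b1.png",cv2.resize(f[160:280,170:330],(720,540),interpolation=cv2.INTER_CUBIC)); s=bot.read_state(); print(s["tool_pos"],s["tcp_rot"],s["width"],s["q"].round(2))
for z in(0,.065):print((proj(c,[*s["tool_pos"][:2],z])-[170,160])*4.5)
E
```

```text
[ 0.64067387 -0.132429    0.08462686] [2.38772561e+00 2.03916749e+00 1.85849935e-03] 0.751035405946374 [-0.24  0.35  1.78  0.    1.01 -0.08]
[337.41455181 401.64212439]
[322.76662605 323.29745993]
```

View pics/b1.png

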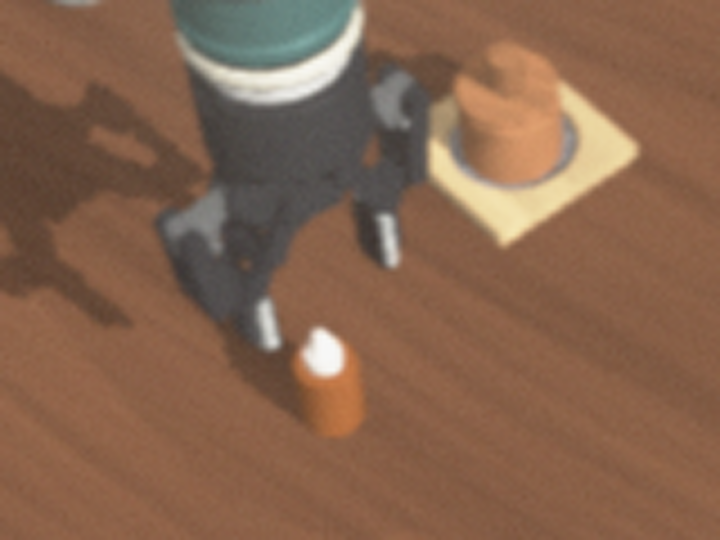

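Picture 12: the bottle's tip at crop (318,330) lies between the fingers, about 2–3 mm off in x. The pot with its lid is fine. I descend with +2 mm in x and grip gently.

Request:
{"op": "drive_tool", "data": {
  "deltas": [
    {"hand": 0.75,"offset": [0.2,0,-1],"angular": [0,0,0]},
    {"hand": 0.75,"offset": [0.2,0,-3],"angular": [0,0,0]},
    {"hand": 0.75,"offset": [0.2,0,-5],"angular": [0,0,0]},
    {"hand": 0.75,"offset": [0.2,0,-6.5],"angular": [0,0,0]},
    {"hand": 0.75,"offset": [0.2,0,-7.5],"angular": [0,0,0]},
    {"hand": 0.75,"offset": [0.2,0,-7.6],"angular": [0,0,0]},
    {"hand": 0.6,"offset": [0.2,0,-7.6],"angular": [0,0,0]},
    {"hand": 0.5,"offset": [0.2,0,-7.6],"angular": [0,0,0]}
  ],
  "force": 25
}}

```text
time: 27.48
tool_pos: [0.6427, -0.1331, 0.0082]
tcp_rot: [2.389, 2.038, 0.002]
wrist_force: [-0.3, 0.7, 1.2]
width: 0.502
```

Request:
{"op": "drive_tool", "data": {
  "deltas": [
    {"hand": 0.44,"offset": [0,0,0],"angular": [0,0,0]},
    {"hand": 0.4,"offset": [0,0,0],"angular": [0,0,0]},
    {"hand": 0.3,"offset": [0,0,0],"angular": [0,0,0]},
    {"hand": 0.2,"offset": [0,0,0],"angular": [0,0,0]},
    {"hand": 0.2,"offset": [0,0,0],"angular": [0,0,0]},
    {"hand": 0.2,"offset": [0,0,0],"angular": [0,0,0]}
  ]
}}

```text
time: 28.22
tool_pos: [0.6425, -0.1331, 0.008]
tcp_rot: [2.389, 2.038, 0.001]
wrist_force: [0.7, 0.6, 5.0]
width: 0.366
```

Request:
{"op": "drive_tool", "data": {
  "deltas": [
    {"hand": 0.2,"offset": [0,0,1],"angular": [0,0,0]},
    {"hand": 0.2,"offset": [0,0,3],"angular": [0,0,0]},
    {"hand": 0.2,"offset": [0,1,5],"angular": [0,0,0]},
    {"hand": 0.2,"offset": [0.3,4,6],"angular": [0,0,0]},
    {"hand": 0.2,"offset": [0.7,8,6],"angular": [0,0,0]},
    {"hand": 0.2,"offset": [1.2,12,6],"angular": [0,0,0]},
    {"hand": 0.2,"offset": [1.7,16.5,6],"angular": [0,0,0]},
    {"hand": 0.2,"offset": [2.1,20.5,5],"angular": [0,0,0]}
  ]
}}

```text
time: 29.22
tool_pos: [0.6644, 0.0744, 0.0602]
tcp_rot: [2.388, 2.038, 0.006]
wrist_force: [0.3, -0.6, -2.0]
width: 0.367
```

Request:
{"op": "drive_tool", "data": {
  "deltas": [
    {"hand": 0.2,"offset": [0,2,-1],"angular": [0,0,0]},
    {"hand": 0.2,"offset": [0,2.5,-2],"angular": [0,0,0]},
    {"hand": 0.2,"offset": [0,2.5,-2],"angular": [0,0,0]},
    {"hand": 0.2,"offset": [0,2.5,-2],"angular": [0,0,0]}
  ]
}}

```text
time: 29.72
tool_pos: [0.6629, 0.0957, 0.0373]
tcp_rot: [2.391, 2.037, -0.001]
wrist_force: [-0.2, 0.2, 0.3]
width: 0.367
```

```bash
python3 - <<'E'
from workcell import bot
import cv2, numpy as np
from h import *
c=bot.read_camera("scene"); f=c["frame"]
cv2.imwrite("pics/b2.png",cv2.resize(f[240:350,250:400],(750,550),interpolation=cv2.INTER_CUBIC)); s=bot.read_state(); print(s["tool_pos"],s["tcp_rot"],s["width"])
E
```

```text
[0.66315407 0.09569395 0.03754214] [2.39125772e+00 2.03693030e+00 6.95113438e-05] 0.3659693015668865
```

View pics/b2.png

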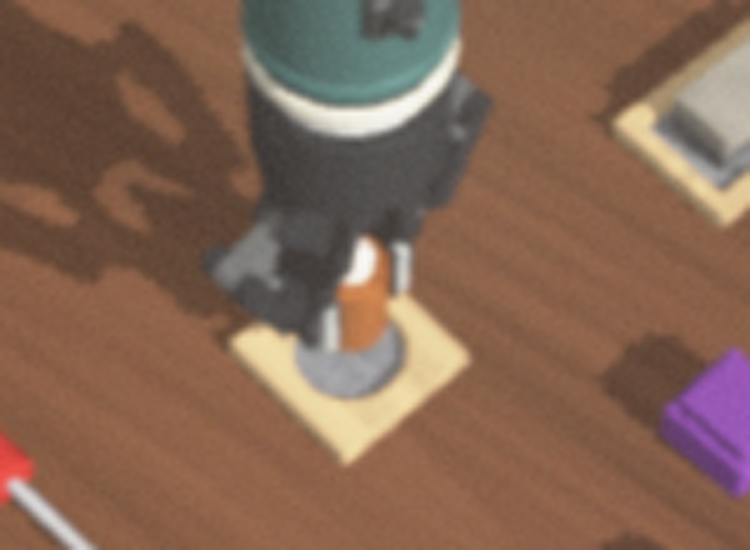

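Picture 13: the bottle is upright over the small recess. Its right edge at crop x≈389 puts its axis at x≈353, against the recess centre at 351. I lower it and release.

Request:
{"op": "drive_tool", "data": {
  "deltas": [
    {"hand": 0.2,"offset": [0,0.1,-0.8],"angular": [0,0,0]},
    {"hand": 0.2,"offset": [0,0.1,-1.6],"angular": [0,0,0]},
    {"hand": 0.2,"offset": [0,0.1,-2.2],"angular": [0,0,0]},
    {"hand": 0.2,"offset": [0,0.1,-2.5],"angular": [0,0,0]},
    {"hand": 0.2,"offset": [0,0.1,-2.6],"angular": [0,0,0]},
    {"hand": 0.2,"offset": [0,0.1,-2.6],"angular": [0,0,0]},
    {"hand": 0.2,"offset": [0,0.1,-2.6],"angular": [0,0,0]}
  ]
}}

```text
time: 30.65
tool_pos: [0.6626, 0.098, 0.012]
tcp_rot: [-2.39, -2.039, 0.001]
wrist_force: [-4.0, 0.1, 5.4]
width: 0.366
```

Request:
{"op": "drive_tool", "data": {
  "deltas": [
    {"hand": 0.45,"offset": [0,0,0],"angular": [0,0,0]},
    {"hand": 0.6,"offset": [0,0,0],"angular": [0,0,0]},
    {"hand": 0.75,"offset": [0,0,0],"angular": [0,0,0]},
    {"hand": 0.75,"offset": [0,0,0],"angular": [0,0,0]},
    {"hand": 0.75,"offset": [0,0,2],"angular": [0,0,0]},
    {"hand": 0.75,"offset": [0,0,5],"angular": [0,0,0]},
    {"hand": 0.75,"offset": [0,0,9],"angular": [0,0,0]},
    {"hand": 0.75,"offset": [0,0,14],"angular": [0,0,0]}
  ]
}}

```text
time: 31.65
tool_pos: [0.6623, 0.098, 0.153]
tcp_rot: [-2.39, -2.039, 0.001]
wrist_force: [0.2, 1.7, -0.2]
width: 0.748
```

Request:
{"op": "drive_tool", "data": {
  "deltas": [
    {"hand": 0.75,"offset": [0,-5,3],"angular": [0,0,0]},
    {"hand": 0.75,"offset": [-1,-10,6],"angular": [0,0,0]},
    {"hand": 0.75,"offset": [-2,-15,9],"angular": [0,0,0]},
    {"hand": 0.75,"offset": [-4,-20,10],"angular": [0,0,0]},
    {"hand": 0.75,"offset": [-6,-25,10],"angular": [0,0,0]},
    {"hand": 0.75,"offset": [-8,-30,10],"angular": [0,0,0]},
    {"hand": 0.75,"offset": [-10,-35,10],"angular": [0,0,0]},
    {"hand": 0.75,"offset": [-12,-40,10],"angular": [0,0,0]}
  ]
}}

```text
time: 32.65
tool_pos: [0.5422, -0.3036, 0.2533]
tcp_rot: [2.388, 2.038, 0.001]
wrist_force: [1.0, 0.6, 0.3]
width: 0.755
```

Request:
{"op": "drive_tool", "data": {
  "deltas": [
    {"hand": 0.75,"offset": [-5,-4,0],"angular": [0,0,0]},
    {"hand": 0.75,"offset": [-10,-8,0],"angular": [0,0,0]},
    {"hand": 0.75,"offset": [-15,-13,0],"angular": [0,0,0]},
    {"hand": 0.75,"offset": [-18,-18,0],"angular": [0,0,0]},
    {"hand": 0.75,"offset": [-20,-23,0],"angular": [0,0,0]},
    {"hand": 0.75,"offset": [-22,-26,0],"angular": [0,0,0]},
    {"hand": 0.75,"offset": [-22,-26,0],"angular": [0,0,0]}
  ]
}}

```text
time: 33.52
tool_pos: [0.321, -0.5642, 0.2526]
tcp_rot: [2.393, 2.034, -0.001]
wrist_force: [0.0, 0.6, 1.2]
width: 0.748
```

```bash
python3 - <<'E'
from workcell import bot
from h import *
for n in("top","scene"):
    c=bot.read_camera(n);np.savez(n+"1.npz",**c)
t=np.load("top1.npz")["frame"];s=np.load("scene1.npz")["frame"]
cv2.imwrite("pics/end_top.png",cv2.resize(t[160:320,180:500],(800,400),interpolation=cv2.INTER_CUBIC))
cv2.imwrite("pics/end_scene.png",cv2.resize(s[120:360,220:520],(750,600),interpolation=cv2.INTER_CUBIC))
st=bot.read_state();print(st["tool_pos"],st["wrist_force"],st["width"])
E
```

```text
[ 0.32282642 -0.56188434  0.25232851] [-0.8932878  -0.11338651  0.2672496 ] 0.7504066460409058
```

View pics/end_top.png

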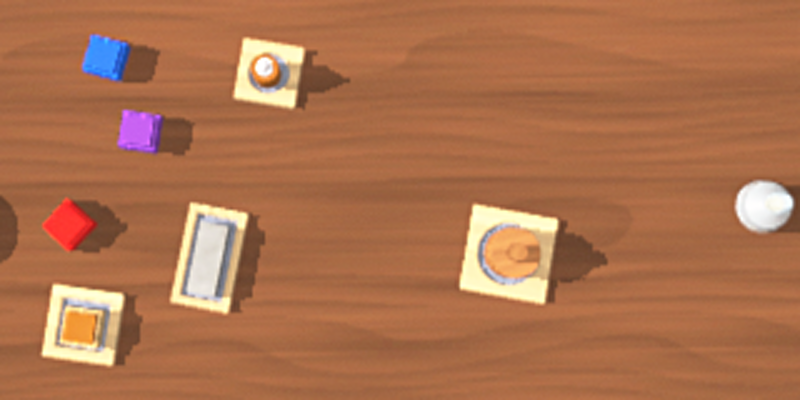

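View pics/end_scene.png

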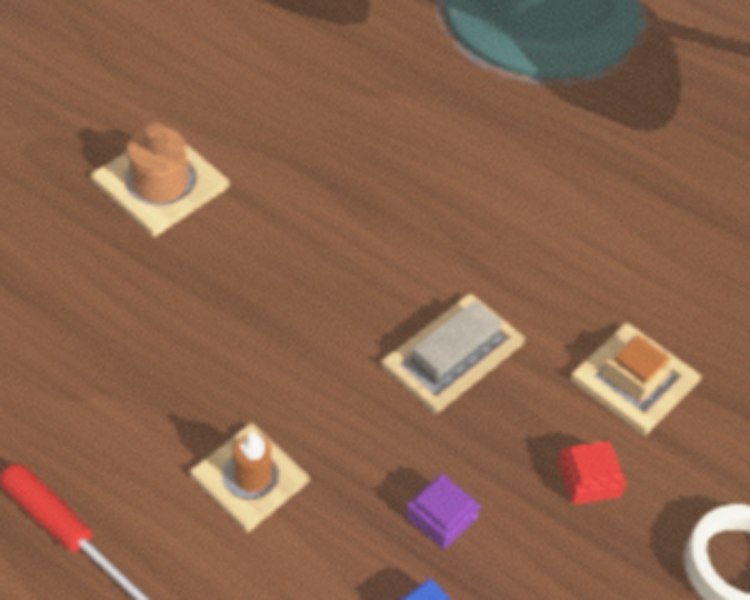

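Pictures 14 and 15: all four things are in their matching recesses, the lid is on the pot, and the lamp is in place. One numeric check of stone, rosin and lamp, then I hand in.

```bash
python3 - <<'E'
from h import *
C={i:dict(np.load(f"top{i}.npz")) for i in(0,1)}
def big(c,m,u,v,r):
    w=np.zeros(m.shape,bool);w[v-r:v+r,u-r:u+r]=1
    return max(contours(c,m&w,8),key=cv2.contourArea)
def hsv(c): return [a.astype(int) for a in cv2.split(cv2.cvtColor(c["frame"],cv2.COLOR_BGR2HSV))]
c=C[1];H,S,V=hsv(c)
print("stone",*rect(c,big(c,(S<12)&(V>150),264,264,24),.029))
print("rosin amber",*rect(c,big(c,(S>185)&(V>170),213,290,15),.034))
print("bottle tip",*rect(c,big(c,(S<12)&(V>200),286,188,8),.069))
for i in C:
    H,S,V=hsv(C[i]); print("lamp",i,*rect(C[i],big(C[i],(S<60)&(V>150),486,242,18),.04))
from workcell import bot
print(bot.read_state()["time"],bot.finish_job())
E
```

```text
Traceback (most recent call last):
ValueError: max() iterable argument is empty
```

```bash
python3 - <<'E'
from h import *
C={i:dict(np.load(f"top{i}.npz")) for i in(0,1)}
def show(n,c,f,u,v,r,z):
    h=[a.astype(int) for a in cv2.split(cv2.cvtColor(c["frame"],cv2.COLOR_BGR2HSV))]
    m=f(*h);w=np.zeros(m.shape,bool);w[v-r:v+r,u-r:u+r]=1
    k=contours(c,m&w,8); print(n,*(rect(c,max(k,key=cv2.contourArea),z) if k else ["none"]))
c=C[1]; print(c["frame"][264,263],c["frame"][275,255])
show("stone",c,lambda H,S,V:(c["frame"][...,0].astype(int)-c["frame"][...,2]<12)&(S<40)&(V>150),264,264,24,.029)
show("rosin",c,lambda H,S,V:(S>185)&(V>170),213,290,15,.034)
show("tip",c,lambda H,S,V:(S<15)&(V>200),286,188,8,.069)
for i in C: show("lamp",C[i],lambda H,S,V:(S<60)&(V>150),486,242,18,.04)
from workcell import bot
print(bot.read_state()["time"],bot.finish_job())
E
```

```text
[214 222 227] [227 234 240]
stone [449.2 165.8] [85.1, 36.4] 169.9
rosin [375.3 304.7] [30.7, 29.9] 81.3
tip [659.1  95.5] [16.7, 13.7] 179.7
lamp [ 501.4 -452.5] [59.5, 55.8] 133.5
lamp [ 501.4 -452.5] [59.5, 55.8] 133.5
the job is handed in; nothing more can be done
33.625 None
```

I handed the job in at 33.6 s. The pot went into the large round rest first, then the lid onto the pot. The oilstone, rosin block and glue bottle followed into the long, square and small round rests.

**Last checks:**
- **Pictures:** the final top and scene views show all four things upright in their matching recesses, the lid seated level on the pot, and the gripper clear.
- **Positions:** the stone is about 4 mm from its rest's centre and within 2° of its line. The rosin is about 5 mm off and lined up. The bottle tip is about 5 mm off. The limit is 12 mm.
- **Lamp:** it gave the same position before and after, so it did not move.

**Less certain or failed:**
- I checked the final pot and lid positions only by eye and by the tool pose when I let go, about 1–2 mm from the aim. I did not measure them in the last pictures.
- The two cameras disagreed by 2–4 mm on some positions.
- Setting the stone down pushed back with about 21 N. That is well below the 120 N limit, and it still sits flat.
- My first numeric check script failed because a colour mask was too tight. The second one worked.

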